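# Hold a spring clamp open around a circuit board's edge

### The arm

A 6-joint arm with a two-finger parallel gripper is mounted at the origin on the work surface. World frame = base frame: x ahead of the robot, y to its left, z up, the work surface at z = 0. Lengths are in m, angles in rad, forces in N, time in s.
With the tool pointing down it reaches from about 0.35 to 0.85 m from the base axis. Payload 8.1 kg.
Tool frame: the origin (TCP) lies between the finger pads; the fingertips stand 11 mm ahead of it and the grasp point (between the pads) lies 8 mm behind it (tips_ahead is the z of the fingertips in the tool frame, in m); z points along the fingers, y is the line along which they close (so a half turn about z gives the same grasp; the last joint's range is limited). The gripper opens to 93 mm and grips with 3 to 60 N. Pads are 15 mm wide; open, the fingers measure 128 mm over their backs; the gripper's body (75 mm by 188 mm) begins 65 mm behind the grasp point.
Start: joints at [-0.085, 0.13, 1.488, -0, 1.523, -0.085], TCP at [0.6, 0, 0.23] pointing down, gripper open.
Joint ranges: [-2.96, 2.96], [-0.89, 2.26], [0.02, 2.5], [-1.34, 4.48], [0, 2.73], [-2.66, 2.66]. Speed limits (rad/s): [2.39, 2.39, 2.79, 3.14, 3.14, 3.14].

### API

Orientations are given as a rotation vector (axis times angle).
In Python, from plant import read_state, read_camera, close_job, tips_ahead gives the robot as it stands. The module is installed in compiled form; this text tells all that it offers.
- The arm moves only by the tool move_arm, never from a script. Its argument "plan" is a list of rows, each a list of 7 numbers: the turn, a rotation vector about the tool's x, y, z in units of 6 degrees (1.0 is 6 degrees), then the shift along the tool's x, y, z in units of 25 mm (1.0 is 25 mm), then the finger opening in mm, from 0 to 93. A call has exactly 10 rows; each row shifts and turns the commanded pose from where the row before left it, along the tool's axes as they then stand; what a row does not reach is not made up. A row lasts 1/10 s, in which the tool goes at most 50 mm and 8.59 degrees, less where a joint would pass 70% of its speed; a pose out of reach is approached as far as the arm can. A call is refused whole if a number of a shift passes 1 or a number of a turn 1, either way. A call with a gripper value outside its range is refused whole. The fingers move at their own pace and stop on an object; "force" is the grip in N (left out, the last holds). Time passes only in rows, so rows that do not move let the fingers close, or fill a call up. It gives the time, the measured TCP pose, the force, the opening and the grip force at its end, in the units of the state.
- read_state(): the state, without advancing time (a new reading comes with each control period).
- read_camera(name): name is "scene" or "side" or "wrist"; returns a dict with "frame" (480x640x3 uint8, red, green, blue), "z_map" (480x640 float32, m along the optical axis (not along the pixel's ray), 0 where there is no reading), "fx", "fy", "cx", "cy" (pixels), "rvec" (rotation vector, rad) and "tvec" (3), from world to camera coordinates, as OpenCV has them. Camera axes: x right, y down, z forward; pixel columns grow to the right and rows downward; lengths in m; the calibration is good to about 2 mm. A picture is of the moment at which its call begins.
- close_job(): hands the job in; it is judged then, once.
The state is a dict: "t": time; "q": joint angles; "dq": joint speeds; "joint_torque": joint torques, N m; "tool_pos": TCP position; "orientation": TCP orientation; "force": force on the tool from outside, world axes, zero at the start; "wrist_torque": the same for the moment, N m; "opening": finger opening in m; "gripper_force": force on a finger pad.
Only numpy, scipy, OpenCV 4.12 (cv2) and the standard library are available. Lean on these libraries where they do the work, as an engineer would, in place of code of your own. Each camera call takes 0.05 s, during which the arm holds its last target. There are 200 camera calls.

### The job

Pick up the spring clamp by its handles, squeeze them together so that its jaws gape fully, and bring it level over the bare edge of the upright circuit board, so that the edge at the copper patch stands well inside the open jaws, midway between them, with neither jaw touching the board: a heat spreader is to be slipped in there next. Finish while holding it there, squeezed wide open in the air around the board's edge: do not let go or let it close. Do not push hard on the board, and leave the other things on the bench where they are.

Things in the scene. Friction and masses are not known exactly. Their poses are not given: they have to be found in the camera images.
- clamp: black plastic spring clamp with a steel pin, 103 mm long, 30 mm thick, 60 g, lying on its side on the bench, pin upright. Origin: on the pin axis, midway between the arms, at the underside; z up along the pin, x towards the jaw tips (x = +48 mm), y the way jaws and handles open. Two handles run back to x = -54 mm
- clamp_grip (a point): middle of the handles, between them, on the clamp (x = -38, z = 15 mm): best place to pinch, along y, anywhere in the 30 mm height. Shut, the handles spread backwards in a V, each 16 deg off x: outer width 53 mm here, 62 mm at their ends. Fully squeezed they are parallel, 30 mm over the outer faces, at a stop. Axes as the clamp's
- clamp_mouth (a point): midway between the rubber jaw tips, at their ends (x = 48, z = 15 mm on the clamp; axes as the clamp's). Shut, the tips are 2 mm apart; fully open, about 27 mm, and the mouth is clear at least 16 mm wide from x = 12 mm to the ends
- clamp_left (a joint): opening angle of the clamp's +y arm about the pin: 0 shut, 0.28 rad fully open (stop). Sprung shut: a pinch on each handle of about 5 N starts to open it, 10 to 12 N holds it fully open; released, it snaps shut
- clamp_right (a joint): the same for the -y arm; the two arms are linked and open equally
- stand: blue circuit board upright in a fixed grey holder (base 90 x 80 mm, clamping bars up to 44 mm high). Board 140 mm long (x), 3 mm thick (y), 24 to 174 mm above the bench. Origin: on the bench under the board's middle; x from its bare edge to the edge with the white connector, z up. Parts on both faces, within 11 mm of mid-plane, start 50 mm from the bare edge
- edge (a point): point on the board's bare upright edge (the -x end, facing roughly to the robot), mid-thickness, at the mid-height of the copper patch (40 mm tall, 22 mm long, on both faces), 105 mm above the bench. Axes as the stand's: +x points into the board
- cassette: grey audio cassette lying flat, 102 x 64 x 10 mm; not to be disturbed. Origin at the centre of its underside
- screwdriver: black-handled screwdriver lying on the bench, 150 mm long; not to be disturbed. Origin at the centre of its underside
- mug: white ceramic mug, 80 mm wide, 90 mm tall, standing mouth up; not to be disturbed. Origin at the centre of its underside
- tape: black roll of insulating tape lying flat, 80 mm across, 19 mm high; not to be disturbed. Origin at the centre of its underside
- jar: small clear jar with white lid, 52 mm across, 65 mm tall; not to be disturbed. Origin at the centre of its underside
- remote: black key-fob remote, 70 x 38 x 14 mm; not to be disturbed. Origin at the centre of its underside
Not all that is in view belongs to the job. Leave any pink look-alike of the clamp alone. There is more than one size of the stand; the one meant has the size given above.

How it is judged:
On the way:
1. the clamp is squeezed at least partly open and lifted off the bench, its jaws not yet over the board's edge (value of joint clamp_left above 0.12 rad and height (world z) of clamp above 0.03 m and not (x of edge in the frame of clamp between 0.016 and 0.043 m and y of edge in the frame of clamp between -0.006 and 0.006 m)), for 0.2 s.
At the end, for the whole second after the job is handed in: Fingers hold the clamp (over 3 N), underside above 50 mm, both arms open beyond 0.22 rad, within 0.2 rad of the board's line and 0.3 rad of level, still, not touching board or holder; edge point 5 to 32 mm inside the jaw tips, within 6 mm of mid-gap and 22 mm of mid-thickness (value of joint each of clamp_left, clamp_right above 0.22 rad and x of edge in the frame of clamp between 0.016 and 0.043 m and y of edge in the frame of clamp between -0.006 and 0.006 m and z of edge in the frame of clamp between -0.007 and 0.037 m and angle between the x axis of clamp and the x axis of stand, either way round below 0.2 rad and angle between clamp's own z axis and vertical below 0.3 rad and height (world z) of clamp above 0.05 m and contact force between clamp and the fingers above 3 N and contact force between clamp and stand below 0.3 N and linear speed of clamp below 0.03 m/s); the arm keeps its last pose, push and grip.
It fails at once if the board or its holder is pushed with more than 15 N (contact force between stand and anything else above 15 N).
It fails at once if another thing on the bench is moved more than 30 mm (distance of any of cassette, screwdriver, mug, tape, jar, remote from where it was at the start of the episode above 0.03 m).
It also fails if it takes over 42 s, if anything falls off the work surface, if the arm or the gripper's body presses on something with over 40 N, if the wrist force passes 120 N, or if a joint passes its speed limit or range.

## Working session

There is one attempt and no reset: what is moved stays moved. The work goes in short steps, Python scripts to look and compute and a tool call to move; the robot and the scene stay as the last step left them, time stands still between calls to the robot, and variables do not carry over. Pictures are saved under pics/ and viewed, at most 10 in all, crops included, and the job is handed in when it is done.

Besides the shell and the picture viewer there is one more tool, called in YAML: its name, and indented under it one key for each argument. move_arm: Moves the arm, as the interface text tells. Its arguments: {"type":"object","properties":{"plan":{"type":"array","items":{"type":"array","items":{"type":"number"}}},"force":{"type":"number"}},"required":["plan"]}

```bash
mkdir -p pics; cat > h.py <<'E'
import numpy as np,cv2
from plant import *
def cam(n):
    c=read_camera(n);c['R']=cv2.Rodrigues(np.array(c['rvec'],float))[0];c['t']=np.array(c['tvec'],float).ravel();return c
def save(c,f): cv2.imwrite('pics/'+f,cv2.cvtColor(c['frame'],cv2.COLOR_RGB2BGR))
def cloud(c):
    v,u=np.mgrid[:480,:640];z=c['z_map'].astype(float)
    P=np.stack([(u-c['cx'])/c['fx']*z,(v-c['cy'])/c['fy']*z,z],-1)
    return (P-c['t'])@c['R']
def ray(c,u,v,h):
    d=c['R'].T@np.array([(u-c['cx'])/c['fx'],(v-c['cy'])/c['fy'],1]);o=-c['R'].T@c['t']
    return o+d*(h-o[2])/d[2]
E
python3 - <<'E'
from h import *
for n in('scene','side','wrist'):
    c=cam(n);save(c,n+'0.png');np.savez(n+'0.npz',**c);print(n,-c['R'].T@c['t'],c['R'][2])
a=[cv2.imread(f'pics/{n}0.png') for n in('scene','side')]
print(tips_ahead if not callable(tips_ahead) else tips_ahead(),read_state())
E
```

```text
scene [1.49729812 0.18476306 1.0005809 ] [-0.68761745 -0.1325278  -0.71387578]
side [0.26837149 0.75056845 0.76919476] [ 0.3342892  -0.69513929 -0.63642133]
wrist [0.6002724  0.0755278  0.38499133] [-0.00109023 -0.27263001 -0.96211833]
0.011 {'t': 0.15, 'q': array([-8.53765653e-02,  1.31029874e-01,  1.48904745e+00,  8.24458530e-06,
        1.52302748e+00, -8.54275145e-02]), 'dq': array([-0.00056691, -0.00488889, -0.00378385,  0.00193414, -0.00060458,
        0.00187636]), 'joint_torque': array([ 8.59073725e-05, -5.60473788e+01, -4.92333663e+01,  7.68201635e-02,
        3.05504061e-02, -1.41810942e-04]), 'tool_pos': array([5.99554784e-01, 7.75355577e-05, 2.28793164e-01]), 'orientation': array([-2.22056352e+00, -2.22067577e+00,  1.51973411e-03]), 'force': array([ 0.12111286,  0.67952106, -0.00987625]), 'wrist_torque': array([ 0.03955343, -0.02542883,  0.00643609]), 'gripper_force': 0.0, 'opening': 0.09292386999498847}
```

View pics/scene0.png

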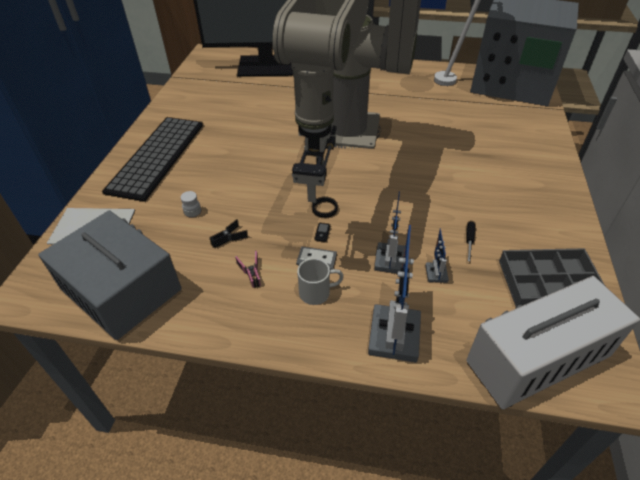

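View pics/side0.png

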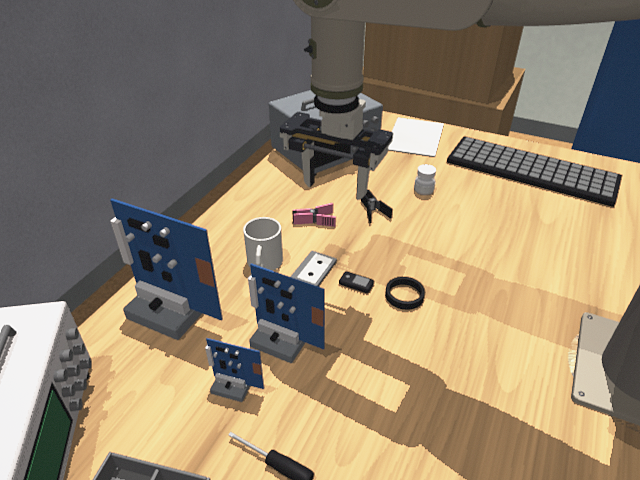

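The clamp candidates are the black one, at scene (229,234) and side (374,206), and the pink look-alike, at scene (250,268) and side (314,215). I choose the black one. The stand candidates are large at scene (397,300) / side (165,265), medium at (393,235) / (285,310), and small at (438,258) / (235,370). I'll choose the stand by measured size.

```bash
python3 - <<'E'
from h import *
for n in('scene','side'):
    c=dict(np.load(n+'0.npz'));P=cloud(c);f=c['frame'];hsv=cv2.cvtColor(f,cv2.COLOR_RGB2HSV)
    m=((hsv[...,0]>100)&(hsv[...,0]<125)&(hsv[...,1]>120)&(hsv[...,2]>50)&(P[...,2]>.01)&(P[...,0]>.2)&(P[...,0]<1.2)&(abs(P[...,1])<.6)).astype('uint8')
    k,l,s,_=cv2.connectedComponentsWithStats(m)
    for i in range(1,k):
        if s[i,4]<60: continue
        q=P[l==i];lo,hi=np.percentile(q,[1,99],0)
        w=cv2.PCACompute(q[:,:2].astype(np.float32),None)[1][0]
        pr=(q[:,:2]-q[:,:2].mean(0))@w
        print(n,'blue',s[i],lo.round(3),hi.round(3),'dir',w.round(3),'len',np.ptp(np.percentile(pr,[.5,99.5])).round(3))
    m=((hsv[...,2]<75)&(P[...,2]>.004)&(P[...,2]<.05)&(P[...,0]>.3)&(P[...,0]<1.)&(P[...,1]<0)&(P[...,1]>-.5)).astype('uint8')
    k,l,s,_=cv2.connectedComponentsWithStats(m)
    for i in range(1,k):
        if s[i,4]<60: continue
        q=P[l==i];print(n,'black',s[i],np.percentile(q,2,0).round(3),np.percentile(q,98,0).round(3))
s=cv2.imread('pics/scene0.png')[190:300,180:280];t=cv2.imread('pics/side0.png')[150:260,280:420]
cv2.imwrite('pics/crop1.png',np.hstack([cv2.resize(s,(400,440),interpolation=2),cv2.resize(t,(400,314),interpolation=2)if 0 else cv2.resize(t[:,20:120],(400,440),interpolation=2)]))
E
```

```text
scene blue [400 233   9  72 182] [0.754 0.231 0.171] [0.922 0.238 0.251] dir [1.    0.003] len 0.169
scene black [312 197  17  21 143] [ 0.407 -0.044  0.005] [ 0.483 -0.002  0.023]
scene black [189 205  12  12  72] [ 0.518 -0.4    0.006] [ 0.548 -0.375  0.034]
scene black [210 220  38  28 427] [ 0.563 -0.294  0.005] [ 0.653 -0.209  0.032]
scene black [315 223   8  18  64] [ 0.517 -0.013  0.008] [ 0.58  -0.     0.017]
scene black [ 87 281  95  60 800] [ 0.818 -0.479  0.014] [ 0.984 -0.318  0.049]
side blue [ 111  199  111  121 5382] [0.722 0.234 0.04 ] [0.917 0.238 0.25 ] dir [ 1.    -0.002] len 0.197
side blue [ 251  264   73   85 2967] [0.525 0.204 0.029] [0.66  0.209 0.175] dir [ 1.    -0.006] len 0.137
side blue [ 207  339   56   50 1257] [0.583 0.321 0.019] [0.67  0.335 0.115] dir [0.988 0.154] len 0.089
side black [271 137  31  32 269] [ 0.847 -0.405  0.017] [ 0.979 -0.331  0.049]
side black [314 155  37  19 287] [ 0.75  -0.428  0.016] [ 0.804 -0.328  0.049]
side black [361 190  14  32 163] [ 0.595 -0.293  0.005] [ 0.646 -0.204  0.033]
side black [373 200  19  18 156] [ 0.556 -0.269  0.005] [ 0.608 -0.243  0.033]
side black [387 277  38  22 278] [ 0.404 -0.042  0.005] [ 0.477 -0.002  0.023]
```

View pics/crop1.png

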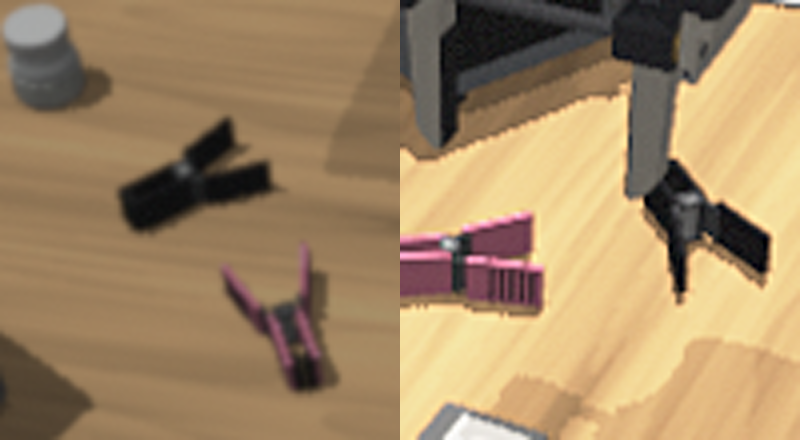

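The crop confirms the black clamp: its jaws point to lower left in scene view, at about (213,240), and its handles splay to the right at (240,226). The medium stand matches the text, with a board 0.137 m long and a top at 0.175 m. Next I'll look from above with the wrist camera.

move_arm:
  plan:
    - [0, 0, 0, -0.5, 0, 0, 93]
    - [0, 0, 0, -1, 0, 0, 93]
    - [0, 0, 0, -1, 0, 0, 93]
    - [0, 0, 0, -1, 0, 0, 93]
    - [0, 0, 0, -1, 0, 0, 93]
    - [0, 0, 0, -1, 0, 0, 93]
    - [0, 0, 0, -1, 0, 0, 93]
    - [0, 0, 0, -1, 0, 0, 93]
    - [0, 0, 0, -0.5, 0, 0, 93]
    - [0, 0, 0, 0, 0, 0, 93]

```text
t: 1.15
tool_pos: [0.5995, -0.202, 0.2293]
orientation: [-2.224, -2.218, 0.001]
force: [0.1, 0.6, -1.0]
opening: 0.093
gripper_force: 0.0
```

```bash
python3 - <<'E'
from h import *
c=cam('wrist');save(c,'w1.png');np.savez('w1.npz',**c)
P=cloud(c);hsv=cv2.cvtColor(c['frame'],cv2.COLOR_RGB2HSV)
m=((P[...,2]>.008)&(P[...,2]<.05)&(hsv[...,2]<90)).astype('uint8')
k,l,s,_=cv2.connectedComponentsWithStats(m)
for i in range(1,k):
    if s[i,4]<150: continue
    q=P[l==i];print(s[i],np.percentile(q,1,0).round(4),np.percentile(q,99,0).round(4))
print(read_state()['tool_pos'])
E
```

```text
[  88    0   93   42 1430] [ 0.4075 -0.0472  0.0084] [ 0.4802 -0.0172  0.022 ]
[479 130  20  17 197] [ 0.7561 -0.1404  0.0083] [ 0.7667 -0.1267  0.0326]
[ 272  210   94   94 1677] [ 0.5582 -0.2947  0.0086] [ 0.6497 -0.2043  0.0326]
[497 313  29  33 554] [ 0.7984 -0.3382  0.0158] [ 0.8184 -0.3147  0.0494]
[417 395  48  44 815] [ 0.7241 -0.4762  0.0156] [ 0.7587 -0.4092  0.0498]
[ 0.599726   -0.20056543  0.22937746]
```

View pics/w1.png

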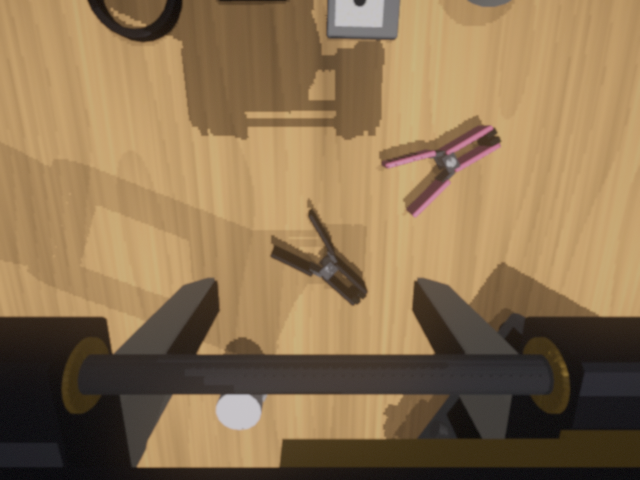

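The wrist view shows the clamp with its pin near (328,268), jaws toward (357,295) and handle ends at (311,205) and (275,248). The pink look-alike is clear of it at (445,162), and the jar is at (240,408).

```bash
python3 - <<'E'
from h import *
c=dict(np.load('w1.npz'));P=cloud(c);hsv=cv2.cvtColor(c['frame'],cv2.COLOR_RGB2HSV)
box=np.zeros((480,640),bool);box[195:312,265:375]=1
q=P[box&(P[...,2]>.024)&(P[...,2]<.04)];print(len(q),'top z',np.percentile(q[:,2],[50,99]))
xy=q[:,:2]
for th in (-50,-45,-40):
    pass
mu,w=cv2.PCACompute(xy.astype(np.float32),None);d=w[0]
if d@np.array([1,-1])<0:d=-d
for it in range(8):
    n=np.array([-d[1],d[0]]);a=(xy-mu[0])@d;b=(xy-mu[0])@n
    lo,hi=a.min(),a.max()
    h=a<lo+.03; L=xy[h&(b>np.median(b[h]))] ; 
    hb=(b[h].max()+b[h].min())/2; A=mu[0]+d*(lo+.012)+n*((b[(a<lo+.025)].max()+b[a<lo+.025].min())/2)
    j=a>hi-.025; B=mu[0]+d*(hi-.012)+n*((b[j].max()+b[j].min())/2)
    d=(B-A)/np.linalg.norm(B-A)
n=np.array([-d[1],d[0]]);a=(xy-A)@d;b=(xy-A)@n
print('pca',np.degrees(np.arctan2(w[0][1],w[0][0])),'ang',np.degrees(np.arctan2(d[1],d[0])),'len',np.ptp(a),'handle w',np.ptp(b[a<a.min()+.015]),'jaw w',np.ptp(b[a>a.max()-.02]))
o=A+d*(a.min()+54.5e-3);o2=A+d*(a.max()-.048)
print('origin',o,o2,'grip',o-d*.038)
# check of the pin: bright pixel in clamp
m=box&(P[...,2]>.02)&(hsv[...,2]>110);print('pin',np.median(P[m],0),m.sum())
print('pin by ray z=.032',ray(c,328,268,.032))
S=dict(np.load('side0.npz'));print('side ray pin',ray(S,372,205,.032))
# board, side camera
Q=cloud(S);hs=cv2.cvtColor(S['frame'],cv2.COLOR_RGB2HSV);bx=np.zeros((480,640),bool);bx[262:352,248:328]=1
v=Q[bx&(Q[...,2]>.06)&(Q[...,2]<.17)&(Q[...,1]>.195)&(Q[...,1]<.215)]
print('board xmin',np.percentile(v[:,0],[.3,1,99.5]),'y',np.median(v[:,1]),np.polyfit(v[:,0],v[:,1],1))
cu=bx&(hs[...,0]<18)&(hs[...,1]>90)&(abs(Q[...,1]-.206)<.01)&(Q[...,2]>.06);print('copper',np.percentile(Q[cu],[2,98],0))
E
```

```text
1466 top z [0.03065854 0.03267688]
pca -43.176765 ang -43.82542165033695 len 0.10148416520191604 handle w 0.05991898385625173 jaw w 0.022902128118224792
origin [ 0.6139118  -0.26153462] [ 0.61317892 -0.26083119] grip [ 0.58649658 -0.23522101]
pin [ 0.60869247 -0.26091083  0.03092028] 194
pin by ray z=.032 [ 0.61267246 -0.25841564  0.032     ]
side ray pin [ 0.6034552  -0.23607229  0.032     ]
board xmin [0.52305896 0.52359854 0.66595598] y 0.206689958229762 [0.0132492  0.19941537]
copper [[0.52306733 0.20336305 0.08619744]
 [0.60508884 0.20933013 0.17492682]]
```

move_arm:
  plan:
    - [0, 0, 0, -0.7, -0.27, 0, 84]
    - [0, 0, 0, -0.68, -0.27, 0, 84]
    - [0, 0, -0.96, 0, 0, 0, 84]
    - [0, 0, -0.96, 0, 0, 0, 84]
    - [0, 0, -0.96, 0, 0, 0, 84]
    - [0, 0, -0.96, 0, 0, 0, 84]
    - [0, 0, -0.96, 0, 0, 0, 84]
    - [0, 0, -0.96, 0, 0, 0, 84]
    - [0, 0, -0.96, 0, 0, 0, 84]
    - [0, 0, -0.96, 0, 0, 0, 84]

```text
t: 2.2
tool_pos: [0.5861, -0.2351, 0.2298]
orientation: [1.169, 2.916, -0.0]
force: [0.7, -1.0, 0.4]
opening: 0.0842
gripper_force: 0.0
```

move_arm:
  plan:
    - [0, 0, 0, 0, 0, 0.5, 84]
    - [0, 0, 0, 0, 0, 0.5, 84]
    - [0, 0, 0, 0, 0, 0.5, 84]
    - [0, 0, 0, 0, 0, 0.5, 84]
    - [0, 0, 0, 0, 0, 0.5, 84]
    - [0, 0, 0, 0, 0, 0.5, 84]
    - [0, 0, 0, 0, 0, 0.5, 84]
    - [0, 0, 0, 0, 0, 0.5, 84]
    - [0, 0, 0, 0, 0, 0, 84]
    - [0, 0, 0, 0, 0, 0, 84]

```text
t: 3.2
tool_pos: [0.5864, -0.2344, 0.1293]
orientation: [-1.175, -2.913, -0.0]
force: [0.2, 0.4, 0.3]
opening: 0.084
gripper_force: 0.0
```

```bash
python3 - <<'E'
from h import *
c=cam('wrist');save(c,'w2.png');np.savez('w2.npz',**c)
s=read_state();R=cv2.Rodrigues(s['orientation'])[0];print(s['tool_pos'],R.round(4))
P=cloud(c);m=(P[...,2]>.024)&(P[...,2]<.036)&(np.hypot(P[...,0]-.6,P[...,1]+.25)<.08)
q=(P[m]-s['tool_pos'])@R  # tool frame
for lo in np.arange(-.09,.04,.01):
    k=(q[:,0]>lo)&(q[:,0]<lo+.01)
    if k.sum()>5: print(lo.round(3),k.sum(),q[k,1].min().round(4),q[k,1].max().round(4),(q[k,1].min()+q[k,1].max()).round(4)/2)
print('x range',q[:,0].min(),q[:,0].max())
E
```

```text
[ 0.58680236 -0.23460889  0.13011665] [[-7.203e-01  6.937e-01  6.000e-04]
 [ 6.937e-01  7.203e-01 -3.000e-04]
 [-6.000e-04  2.000e-04 -1.000e+00]]
-0.09 116 -0.0117 0.0098 -0.0009
-0.08 295 -0.0124 0.0098 -0.0013
-0.07 165 -0.0123 0.0105 -0.0009
-0.06 165 -0.0122 0.0104 -0.0009
-0.05 239 -0.012 0.0103 -0.0009
-0.04 431 -0.015 0.0124 -0.0013
-0.03 244 -0.0204 0.0186 -0.0009
-0.02 222 -0.0238 0.0216 -0.0011
-0.01 234 -0.0268 0.025 -0.00095
-0.0 244 -0.0301 0.0282 -0.001
0.01 167 -0.0308 0.0286 -0.0011
x range -0.08538527788968388 0.016553904016356858
```

View pics/w2.png

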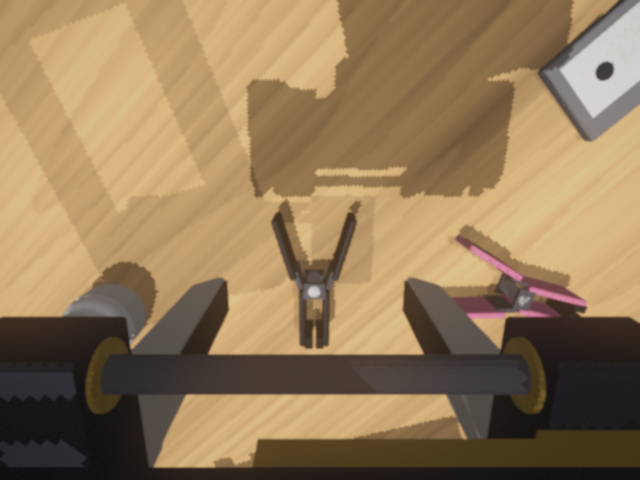

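The clamp is aligned in the tool frame: pin at pixel (314,292), handles symmetric about tool y ≈ -1 mm, and the TCP 38 mm behind the pin. I'll descend and squeeze.

move_arm:
  plan:
    - [0, 0, 0, 0, -0.04, 0.6, 84]
    - [0, 0, 0, 0, 0, 0.6, 84]
    - [0, 0, 0, 0, 0, 0.6, 84]
    - [0, 0, 0, 0, 0, 0.6, 84]
    - [0, 0, 0, 0, 0, 0.6, 84]
    - [0, 0, 0, 0, 0, 0.6, 84]
    - [0, 0, 0, 0, 0, 0.6, 84]
    - [0, 0, 0, 0, 0, 0.4, 84]
    - [0, 0, 0, 0, 0, 0, 84]
    - [0, 0, 0, 0, 0, 0, 84]

```text
t: 4.25
tool_pos: [0.586, -0.2353, 0.0148]
orientation: [1.175, 2.914, 0.0]
force: [0.4, 0.5, 0.6]
opening: 0.084
gripper_force: 0.0
```

move_arm:
  plan:
    - [0, 0, 0, 0, 0, 0, 60]
    - [0, 0, 0, 0, 0, 0, 52]
    - [0, 0, 0, 0, 0, 0, 46]
    - [0, 0, 0, 0, 0, 0, 40]
    - [0, 0, 0, 0, 0, 0, 34]
    - [0, 0, 0, 0, 0, 0, 28]
    - [0, 0, 0, 0, 0, 0, 22]
    - [0, 0, 0, 0, 0, 0, 15]
    - [0, 0, 0, 0, 0, 0, 15]
    - [0, 0, 0, 0, 0, 0, 15]
  force: 22

```text
t: 5.25
tool_pos: [0.5861, -0.2353, 0.015]
orientation: [1.175, 2.913, -0.0]
force: [-0.0, 1.2, 4.4]
opening: 0.0294
gripper_force: 22.0
```

```bash
python3 - <<'E'
from h import *
s=read_state();print(s['tool_pos'],s['opening'],s['gripper_force'],s['force'])
c=cam('wrist');save(c,'w3.png')
E
```

```text
[ 0.58605767 -0.23529622  0.01500188] 0.029391349263208404 22.00202912092209 [-0.02426942  1.20642771  4.42380261]
```

View pics/w3.png

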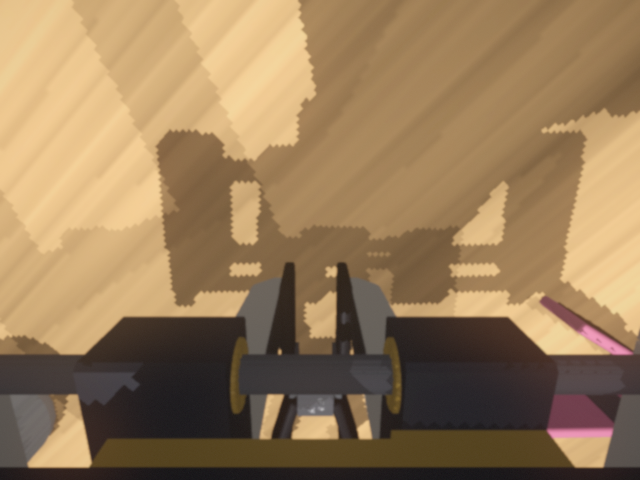

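The squeeze is good: opening 29.4 mm means the handles are at the stop, and they appear parallel with ends at (290,265) and (342,265). Next I'll lift, turn and carry.

move_arm:
  plan:
    - [0, 0, 0, 0, 0, -0.4, 15]
    - [0, 0, 0, 0, 0, -0.7, 15]
    - [0, 0, 0, 0, 0, -1, 15]
    - [0, 0, 0, 0, 0, -1, 15]
    - [0, 0, 0, 0, 0, -1, 15]
    - [0, 0, 0, 0, 0, -1, 15]
    - [0, 0, 0, 0, 0, -1, 15]
    - [0, 0, 0, 0, 0, -0.9, 15]
    - [0, 0, 0, 0, 0, -0.5, 15]
    - [0, 0, 0, 0, 0, 0, 15]

```text
t: 6.3
tool_pos: [0.5871, -0.2358, 0.2055]
orientation: [1.173, 2.909, -0.001]
force: [0.2, 0.2, -0.3]
opening: 0.0293
gripper_force: 22.0
```

move_arm:
  plan:
    - [0, 0, -0.73, 0, 0, 0, 15]
    - [0, 0, -0.73, 0, 0, 0, 15]
    - [0, 0, -0.73, 0, 0, 0, 15]
    - [0, 0, -0.73, 0, 0, 0, 15]
    - [0, 0, -0.73, 0, 0, 0, 15]
    - [0, 0, -0.73, 0, 0, 0, 15]
    - [0, 0, -0.73, 0, 0, 0, 15]
    - [0, 0, -0.73, 0, 0, 0, 15]
    - [0, 0, -0.73, 0, 0, 0, 15]
    - [0, 0, -0.73, 0, 0, 0, 15]

```text
t: 7.3
tool_pos: [0.585, -0.2348, 0.2003]
orientation: [0.002, -3.139, -0.002]
force: [0.9, -0.2, -0.7]
opening: 0.0294
gripper_force: 22.0
```

move_arm:
  plan:
    - [0, 0, 0, 0.4, 0.4, 0, 15]
    - [0, 0, 0, 0.78, 0.8, 0, 15]
    - [0, 0, 0, 0.78, 0.9, 0, 15]
    - [0, 0, 0, 0.78, 0.9, 0, 15]
    - [0, 0, 0, 0.78, 0.9, 0, 15]
    - [0, 0, 0, 0.78, 0.9, 0, 15]
    - [0, 0, 0, 0.78, 0.9, 0, 15]
    - [0, 0, 0, 0.78, 0.9, 0, 15]
    - [0, 0, 0, 0.78, 0.9, 0, 15]
    - [0, 0, 0, 0.78, 0.9, 0, 15]

```text
t: 8.3
tool_pos: [0.3992, -0.0239, 0.2007]
orientation: [-0.004, -3.14, -0.001]
force: [0.3, 0.7, 0.4]
opening: 0.0297
gripper_force: 22.0
```

move_arm:
  plan:
    - [0, 0, 0, 0, 0.96, 0, 15]
    - [0, 0, 0, 0, 0.96, 0, 15]
    - [0, 0, 0, 0, 0.96, 0, 15]
    - [0, 0, 0, 0, 0.96, 0, 15]
    - [0, 0, 0, 0, 0.96, 0, 15]
    - [0, 0, 0, 0, 0.96, 0, 15]
    - [0, 0, 0, 0, 0.96, 0, 15]
    - [0, 0, 0, 0, 0.96, 0, 15]
    - [0, 0, 0, 0, 0.96, 0, 15]
    - [0, 0, 0, 0, 0.5, 0, 15]

```text
t: 9.3
tool_pos: [0.4003, 0.2049, 0.2008]
orientation: [-0.001, -3.14, 0.001]
force: [1.2, -0.0, -1.0]
opening: 0.0293
gripper_force: 22.0
```

```bash
python3 - <<'E'
from h import *
ims=[]
for n in('side','wrist','scene'):
    c=cam(n);np.savez(n+'5.npz',**c);save(c,n+'5.png')
    if n!='scene': ims.append(cv2.resize(cv2.cvtColor(c['frame'],cv2.COLOR_RGB2BGR),(400,300)))
    else:
        ims.append(cv2.resize(cv2.cvtColor(c['frame'],cv2.COLOR_RGB2BGR)[90:300,280:480],(400,420)))
cv2.imwrite('pics/m5.png',np.hstack([np.vstack(ims[:2]),cv2.copyMakeBorder(ims[2],0,180,0,0,0)]))
s=read_state();R=cv2.Rodrigues(s['orientation'])[0];print(s['tool_pos'],R.round(4),s['opening'],s['gripper_force'])
E
```

```text
[0.40073371 0.20358245 0.20131672] [[-1.0e+00  6.0e-04 -1.4e-03]
 [ 6.0e-04  1.0e+00 -9.0e-04]
 [ 1.4e-03 -9.0e-04 -1.0e+00]] 0.02926467517989346 21.986875534057617
```

View pics/m5.png

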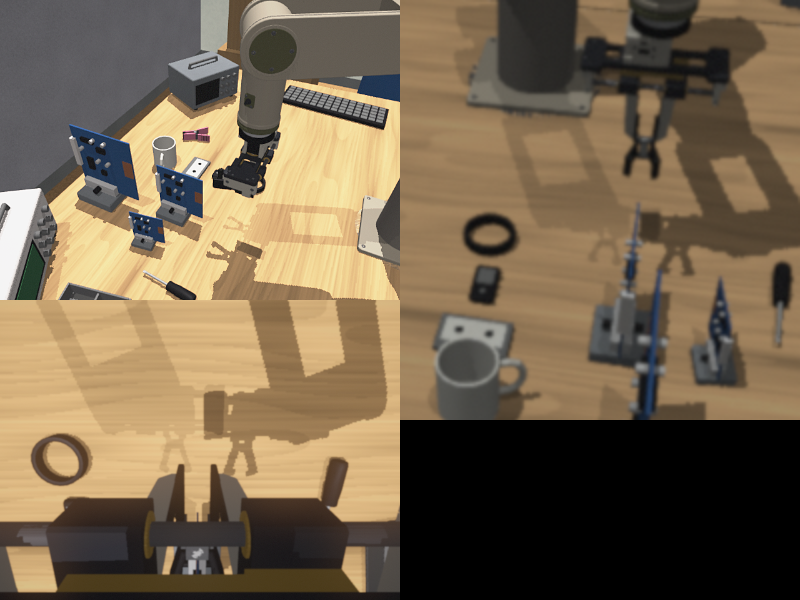

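The clamp is wide open and facing the board. In the scene picture the jaw tips are at about pixel (600–690, 170) of the montage, and the board top stands just in front of them. Next I'll measure both from the same camera.

```bash
python3 - <<'E'
from h import *
for n in('scene','side'):
    c=dict(np.load(n+'5.npz'));P=cloud(c)
    r=(P[...,2]>.165)&(P[...,2]<.225)&(P[...,0]>.33)&(P[...,0]<.515)&(abs(P[...,1]-.205)<.05)
    q=P[r];print(n,len(q),'xmax',q[:,0].max() if len(q) else 0)
    for lo in np.arange(.38,.50,.012):
        k=q[(q[:,0]>=lo)&(q[:,0]<lo+.012)]
        if len(k)>3: print(lo.round(3),len(k),'y',np.sort(k[:,1])[[0,-1]].round(4),'inner',k[k[:,1]<.205,1].max(initial=-1).round(4),k[k[:,1]>.205,1].min(initial=9).round(4),'z',k[:,2].min().round(3),k[:,2].max().round(3))
    b=P[(P[...,2]>.1)&(P[...,2]<.18)&(P[...,0]>.515)&(P[...,0]<.575)&(abs(P[...,1]-.205)<.01)]
    print('board',len(b),b.min(0).round(4),b.max(0).round(4),np.percentile(b[:,1],[5,50,95]).round(4) if len(b) else '')
    t=P[(P[...,2]>.17)&(P[...,2]<.18)&(P[...,0]>.515)&(P[...,0]<.67)&(abs(P[...,1]-.205)<.008)]
    if len(t)>3: print('board top fit',len(t),np.polyfit(t[:,0]-.52,t[:,1],1),np.ptp(t[:,0]))
E
```

```text
scene 391 xmax 0.4920726699723413
0.392 14 y [0.1891 0.2181] inner 0.1924 0.2132 z 0.195 0.224
0.404 118 y [0.173  0.2334] inner 0.193 0.2131 z 0.187 0.225
0.416 10 y [0.1883 0.2177] inner 0.191 0.2131 z 0.211 0.217
0.428 23 y [0.1889 0.2179] inner 0.1976 0.2053 z 0.189 0.218
0.44 78 y [0.1902 0.2143] inner 0.2046 0.205 z 0.183 0.22
0.452 28 y [0.1859 0.2173] inner 0.2005 0.2112 z 0.187 0.22
0.464 18 y [0.1839 0.2231] inner 0.1898 0.2154 z 0.204 0.217
0.476 69 y [0.1793 0.2266] inner 0.1907 0.2152 z 0.183 0.218
0.488 30 y [0.1825 0.2253] inner 0.1893 0.2169 z 0.19 0.217
board 20 [0.5228 0.2029 0.1242] [0.5749 0.2059 0.1757] [0.2031 0.2046 0.2058]
board top fit 44 [-0.00837422  0.20495444] 0.14304596494645727
side 697 xmax 0.48907805410510224
0.38 47 y [0.1905 0.2349] inner 0.1905 0.2177 z 0.187 0.214
0.392 56 y [0.2312 0.2362] inner -1.0 0.2312 z 0.2 0.217
0.404 36 y [0.2191 0.2359] inner -1.0 0.2191 z 0.189 0.216
0.416 39 y [0.2175 0.2213] inner -1.0 0.2175 z 0.188 0.2
0.428 27 y [0.2149 0.2205] inner -1.0 0.2149 z 0.187 0.199
0.44 36 y [0.2153 0.2199] inner -1.0 0.2153 z 0.187 0.201
0.452 69 y [0.2173 0.2236] inner -1.0 0.2173 z 0.186 0.217
0.464 138 y [0.1829 0.228 ] inner 0.1895 0.2179 z 0.187 0.218
0.476 239 y [0.1814 0.2298] inner 0.1935 0.2175 z 0.188 0.219
0.488 10 y [0.1872 0.2228] inner 0.1902 0.2186 z 0.19 0.216
board 922 [0.5226 0.2032 0.1001] [0.575  0.2094 0.1766] [0.2049 0.2067 0.2083]
board top fit 272 [-0.0055387   0.20633802] 0.13963093408571714
```

move_arm:
  plan:
    - [0, 0, 0, 0, 0.04, 0.5, 15]
    - [0, 0, 0, 0, 0, 0.5, 15]
    - [0, 0, 0, 0, 0, 0.5, 15]
    - [0, 0, 0, 0, 0, 0.5, 15]
    - [0, 0, 0, 0, 0, 0.5, 15]
    - [0, 0, 0, 0, 0, 0.5, 15]
    - [0, 0, 0, 0, 0, 0.5, 15]
    - [0, 0, 0, 0, 0, 0.34, 15]
    - [0, 0, 0, 0, 0, 0, 15]
    - [0, 0, 0, 0, 0, 0, 15]

```text
t: 10.45
tool_pos: [0.4013, 0.2048, 0.1062]
orientation: [-0.003, -3.142, 0.0]
force: [-1.0, -0.5, -0.2]
opening: 0.0295
gripper_force: 22.0
```

move_arm:
  plan:
    - [0, 0, 0, -0.2, 0, 0, 15]
    - [0, 0, 0, -0.26, 0, 0, 15]
    - [0, 0, 0, -0.26, 0, 0, 15]
    - [0, 0, 0, -0.26, 0, 0, 15]
    - [0, 0, 0, -0.26, 0, 0, 15]
    - [0, 0, 0, -0.26, 0, 0, 15]
    - [0, 0, 0, -0.26, 0, 0, 15]
    - [0, 0, 0, -0.2, 0, 0, 15]
    - [0, 0, 0, -0.08, 0, 0, 15]
    - [0, 0, 0, 0, 0, 0, 15]

```text
t: 11.45
tool_pos: [0.4524, 0.2045, 0.106]
orientation: [-0.004, -3.141, 0.0]
force: [0.5, -0.5, -1.0]
opening: 0.0291
gripper_force: 22.0
```

```bash
python3 - <<'E'
from h import *
s=read_state();print(s['t'],s['tool_pos'],s['opening'],s['gripper_force'],s['force'])
ims=[]
for n,(a,b,d,e) in dict(scene=(150,250,340,440),side=(240,360,230,350)).items():
    c=cam(n);P=cloud(c);ims.append(cv2.resize(cv2.cvtColor(c['frame'],cv2.COLOR_RGB2BGR)[a:b,d:e],(400,400)))
    q=P[(P[...,2]>.075)&(P[...,2]<.126)&(P[...,0]>.40)&(P[...,0]<.56)&(abs(P[...,1]-.205)<.03)]
    for lo in np.arange(.50,.56,.01):
        k=q[(q[:,0]>=lo)&(q[:,0]<lo+.01)]
        if len(k)>3: print(n,lo.round(3),len(k),np.histogram(k[:,1],np.arange(.175,.24,.005))[0],'z',k[:,2].min().round(3),k[:,2].max().round(3))
    j=q[abs(q[:,1]-.205)>.007];print('tip x',j[:,0].max(),'y',j[j[:,0]>.52][:,1].min(),j[j[:,0]>.52][:,1].max())
cv2.imwrite('pics/m6.png',np.hstack(ims))
E
```

```text
11.45 [0.45237219 0.20454424 0.10604504] 0.029069597798890928 21.986831724643707 [ 0.4859296  -0.47003261 -1.04128558]
scene 0.5 35 [ 0  0  1 11  3  4  1 13  2  0  0  0] z 0.094 0.123
scene 0.51 17 [0 0 6 1 0 0 0 3 6 1 0 0] z 0.099 0.122
scene 0.52 12 [0 1 4 0 0 0 0 0 4 3 0 0] z 0.117 0.125
scene 0.53 62 [ 2 17 11  2  0  2  0  0 13 12  3  0] z 0.089 0.125
scene 0.54 26 [1 4 7 0 0 1 0 0 6 7 0 0] z 0.093 0.126
tip x 0.5453247395218077 y 0.17926322476919526 0.22603794867847027
side 0.52 85 [ 0  3  2  0  0  0  5  0  0 54 21  0] z 0.092 0.124
side 0.53 124 [ 0  3  3  0  0  4 35  0  6 25 48  0] z 0.092 0.126
side 0.54 49 [ 0  0  0  0  0  1 48  0  0  0  0  0] z 0.078 0.125
side 0.55 98 [ 0  0  0  0  0  4 94  0  0  0  0  0] z 0.075 0.126
tip x 0.539534204381687 y 0.18206277715021427 0.22833187309759634
```

View pics/m6.png

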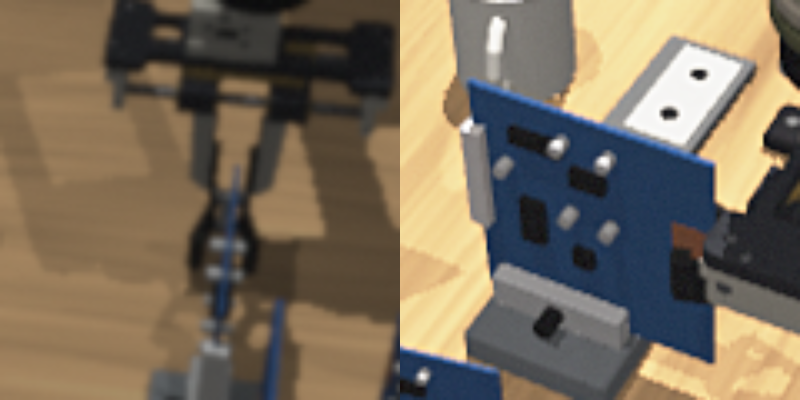

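The edge is about 18–20 mm inside the tips and within about 1.5 mm of mid-gap. The jaws stand on either side of the board, at montage (205,240) and (255,240) in scene view, and the copper is at (690,240) in side view. I'll make a tiny centring nudge, settle and hand in.

move_arm:
  plan:
    - [0, 0, 0, 0, 0.03, 0, 15]
    - [0, 0, 0, 0, 0, 0, 15]
    - [0, 0, 0, 0, 0, 0, 15]
    - [0, 0, 0, 0, 0, 0, 15]
    - [0, 0, 0, 0, 0, 0, 15]
    - [0, 0, 0, 0, 0, 0, 15]
    - [0, 0, 0, 0, 0, 0, 15]
    - [0, 0, 0, 0, 0, 0, 15]
    - [0, 0, 0, 0, 0, 0, 15]
    - [0, 0, 0, 0, 0, 0, 15]

```text
t: 12.55
tool_pos: [0.4522, 0.2053, 0.1061]
orientation: [-0.003, -3.142, -0.0]
force: [0.2, 0.3, -0.6]
opening: 0.0289
gripper_force: 22.0
```

```bash
python3 -c "
from plant import *
s=read_state();print(s['tool_pos'],s['opening'],s['gripper_force'],s['force']);print(close_job())"
```

```text
[0.45222186 0.20533413 0.10611458] 0.028921773337137687 21.986880898475647 [ 0.23244381  0.26007569 -0.58145897]
the job is handed in; nothing more can be done
None
```

I handed the job in at about 12.6 s with the clamp squeezed fully open and level around the board's bare edge, the edge about 18–20 mm inside the jaw tips and within about 2 mm of mid-gap, no sign of contact in the last force reading; no verdict came back.

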